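Load the rinse rack with ceramic rings and pin its hold-down bar

ROBOT

A 6-joint arm with a two-finger parallel gripper is mounted at the origin on the work surface. World frame = base frame: x ahead of the robot, y to its left, z up, the work surface at z = 0. Lengths are in m, angles in rad, forces in N, time in s.
With the tool pointing down it reaches from about 0.275 to 0.75 m from the base axis. Payload 10.2 kg.
Tool frame: the origin (TCP) lies midway between the tips of the shut fingers; the grasp point (between the pads) lies 19 mm behind it (env.hold_point_z is the distance from the TCP to the grasp point, in m); z points along the fingers, y is the line along which they close (so a half turn about z gives the same grasp; the last joint's range is limited). The gripper opens to 85 mm and grips with 20 to 120 N. Pads are 22 mm wide; open, the fingers measure 114 mm over their backs; the gripper's body (76 mm by 85 mm) begins 54 mm behind the grasp point. The pads swing forward as they close: fully open they stand 13 mm farther back than shut.
Start: joints at [0.963, 0.313, 1.498, -0, 1.331, -0.223], TCP at [0.197, 0.487, 0.231] pointing down, gripper open.
Joint ranges: [-2.94, 2.94], [-0.97, 2.17], [0.19, 2.56], [-1.23, 4.37], [0.02, 3.11], [-2.88, 2.88]. Speed limits (rad/s): [2.39, 2.39, 3.01, 3.14, 3.14, 3.14].

INTERFACE

Orientations are given as a unit quaternion [x, y, z, w].
In Python, from bench import env, kinematics, monitor, eyes, job gives the robot as it stands. The module is installed in compiled form; this text tells all that it offers. Calls block until the motion is done:
- env.reach(position, orientation): joint-space move of the TCP to a pose.
- env.movel(position, velocity=0.15, frame=None, guard=None): straight line of the TCP; frame=None keeps the orientation; velocity is the mean speed in m/s. With guard (N) it stops when the force on the tool has changed by that much, and returns True; else False.
- env.set_joints(angles): joint-space move.
- env.release() and env.close_gripper(effort=None): open the fingers fully, or close them until they stop; effort is the grip in N (None keeps the last).
- env.hold(seconds).
- kinematics.ik(position, orientation): joint angles nearest the present ones, or None.
- monitor.sense(): the state.
- eyes.grab_frame(name): name is "side" or "top" or "wrist"; returns a dict with "frame" (480x640x3 uint8, red, green, blue), "mtx" (3x3 intrinsics, pixels), "k1" (the pictures are not rectified: a ray, as slopes to the right and down, at radius r is drawn at 1 + k1 r^2 times it, then the intrinsics apply), "view" (4x4, takes a point from world to camera coordinates). Camera axes: x right, y down, z forward; pixel columns grow to the right and rows downward; lengths in m; the calibration is good to about 2 mm. A picture is of the moment at which its call begins. There is no depth.
A pose or a line that the arm cannot do raises env.MotionError and nothing moves.
- job.hand_in(): hands the job in; it is judged then, once.
The state is a dict: "clock": time; "joints": joint angles; "qvel": joint speeds; "joint_efforts": joint torques, N m; "position": TCP position; "ee_rot": TCP orientation; "contact_force": force on the tool from outside, world axes, zero at the start; "ft_torque": the same for the moment, N m; "finger_gap": opening from 0.0 (shut) to 1.0 (fully open); "gripper_force": force on a finger pad.
Only numpy, scipy, OpenCV 4.12 (cv2) and the standard library are available. Lean on these libraries where they do the work, as an engineer would, in place of code of your own. Each camera call takes 0.05 s, during which the arm holds its last target. There are 200 camera calls.

TASK

Load the rinse rack for the ultrasonic bath: draw the lock pin out of the fork and park it all the way down in the white socket at the end of the rack, swing the hold-down bar well clear of the post (about 70 degrees or more), and thread all the white ceramic rings on the bench down the post, widest at the bottom and each smaller one on top, fully home. Then swing the bar shut over the rings and put the pin back through both ears of the fork and the bar's eye, right down to its collar. Leave the bottle, jar, beaker, wrench and screwdriver where they are.

Things in the scene. Friction and masses are not known exactly. Their poses are not given: they have to be found in the camera images.
- rack: stainless rinse rack fixed to the bench: foot plate 110 mm (its x) by 330 mm (its y, from -195 to +135), top face 18 mm above the bench, a ring post in the middle, a hinge column at its +y end, and at its -y side a fork and then a white pin socket. Origin on the bench under the ring post; x points away from the robot, z up. Along its y axis: hinge at +100 mm, post at 0, fork at -100 mm, socket at -165 mm
- post_top (a point): tip of the upright ring post, 70 mm above the bench and 52 mm above the foot plate; post 16 mm in diameter, the top 7 mm tapered to 7 mm. A closed bar passes 8 mm above it
- fork (a point): middle of the fork, on the common axis of its two 14 mm pin holes, 82 mm above the bench. Two level ears 36 x 36 mm and 8 mm thick, one over the other: lower ear 66 to 74 mm, upper ear 90 to 98 mm above the bench; the 16 mm gap opens towards the robot (rack -x) and is shut on the far side by a 12 mm web that starts 18 mm from the hole axis. Same axes as the rack
- socket_mouth (a point): centre of the mouth of the parking socket: white block 32 x 32 mm, its top 70 mm above the bench, with a 14 mm hole 52 mm deep, straight down. Same axes as the rack
- hinge (a point): on the vertical hinge axis of the hold-down bar, 82 mm above the bench; the column with its cap nut rises to 100 mm
- bar (a joint): angle of the hold-down bar in rad: 0 is shut (against its stop: over the post, its eye between the ears and in line with their holes), growing as it swings towards the robot, up to 1.65; it turns level about the hinge and stays where it is left (light friction, about 0.1 N m). Flat bar 20 mm wide, 78 to 86 mm above the bench, ending in a 36 x 36 mm eye lug with a 14 mm hole 200 mm from the hinge axis
- bar_knob (a point): middle of the upright black knob on the bar, 135 mm from the hinge axis: 16 mm in diameter, 40 mm tall, from 86 to 126 mm above the bench. Its axes turn with the bar; y runs along the bar from eye to hinge
- pin_grip (a point): middle of the upright black grip of the lock pin: 18 mm in diameter and 36 mm tall, upright at the start, when the pin sits in the fork (through both ears and the eye). Under the grip is a steel collar 24 mm in diameter and 6 mm thick, whose underside lies 24 mm below this point, then a steel shank 10 mm in diameter and 50 mm long, its last 8 mm tapered. z points up along the pin. Fully down, the collar rests on the upper ear (or on the socket)
- pin_tip (a point): lower end of the pin's shank, 74 mm below the middle of the grip, 50 mm below the collar's underside
- ring_70_c (a point): centre (half-way up, on the bore's axis) of the white ceramic ring of 70 mm outside diameter, 12 mm thick, with a plain 22 mm bore; z along the bore, up. It starts flat on the bench to the right of the rack. Some starts lack some of the four rings (then None).
- ring_62_c (a point): centre (half-way up, on the bore's axis) of the white ceramic ring of 62 mm outside diameter, 12 mm thick, with a plain 22 mm bore; z along the bore, up. It starts flat on the bench to the right of the rack. Some starts lack some of the four rings (then None).
- ring_54_c (a point): centre (half-way up, on the bore's axis) of the white ceramic ring of 54 mm outside diameter, 12 mm thick, with a plain 22 mm bore; z along the bore, up. It starts flat on the bench to the right of the rack. Some starts lack some of the four rings (then None).
- ring_46_c (a point): centre (half-way up, on the bore's axis) of the white ceramic ring of 46 mm outside diameter, 12 mm thick, with a plain 22 mm bore; z along the bore, up. It starts flat on the bench to the right of the rack. Some starts lack some of the four rings (then None).
- bottle: white plastic bottle, 64 mm in diameter, 170 mm tall, not part of the job; origin at its foot
- jar: amber glass jar with a steel lid, 60 mm in diameter, 70 mm tall, not part of the job; origin at its foot
- beaker: stainless beaker, 80 mm in diameter, 95 mm tall, not part of the job; origin at its foot
- wrench: steel wrench 170 mm long lying on the bench, not part of the job; origin under its middle, x along it
- driver: screwdriver 180 mm long lying on the bench, not part of the job; origin under its middle, x along it
There are look-alikes about, which are no part of the job. What is shaped like the part that bears ring_46_c but brown or yellow is not meant.

How it is judged:
By the outcome, as a careful person would: the job done as asked, in the order asked, and still so for the second after the job is handed in, with the robot touching nothing.
Of ring_70, ring_62, ring_54, ring_46 only 2 to 4 are there at a start; the rules pass over those that are not, and their reading is None.
At some moment in a run one of ring_70, ring_62, ring_54, ring_46 may be knocked a few centimetres aside while the robot is not near it.
It also fails if it takes over 210 s, if anything falls off the work surface, if the arm or the gripper's body presses on something with over 40 N, if the wrist force passes 120 N, or if a joint passes its speed limit or range.

## Working session

There is one attempt and no reset: what is moved stays moved. The work goes in short steps, each a Python script; the robot and the scene stay as the last script left them, time stands still between calls to the robot, and variables do not carry over. Pictures are saved under pics/ and viewed, at most 14 in all, crops included, and the job is handed in when it is done.

```bash
mkdir -p pics
cat > h.py <<'E'
import numpy as np, cv2
from bench import env, kinematics, monitor, eyes, job
from scipy.spatial.transform import Rotation as R
def grab(n,save=None):
    f=eyes.grab_frame(n)
    if save: cv2.imwrite('pics/'+save,cv2.cvtColor(f['frame'],cv2.COLOR_RGB2BGR))
    return f
def ray(f,uv):
    K=f['mtx'];d=np.array([(uv[0]-K[0,2])/K[0,0],(uv[1]-K[1,2])/K[1,1]]);s=d.copy()
    for _ in range(30): s=d/(1+f['k1']*(s@s))
    V=f['view'];Rm=V[:3,:3]
    return -Rm.T@V[:3,3],Rm.T@np.array([s[0],s[1],1])
def onz(f,uv,z):
    o,d=ray(f,uv);return o+d*(z-o[2])/d[2]
def proj(f,p):
    c=f['view'][:3,:3]@np.asarray(p,float)+f['view'][:3,3];s=c[:2]/c[2];s=s*(1+f['k1']*(s@s));K=f['mtx']
    return np.array([K[0,0]*s[0]+K[0,2],K[1,1]*s[1]+K[1,2]])
E
python3 - <<'E'
from h import *
np.set_printoptions(precision=3,suppress=True)
for n in ('top','side'):
    f=grab(n,n+'0.png');print(n,f['mtx'][0,0],f['k1'],f['view'].tolist(),-f['view'][:3,:3].T@f['view'][:3,3])
f=grab('wrist');print(-f['view'][:3,:3].T@f['view'][:3,3], f['view'])
s=monitor.sense();print(s['clock'],s['position'],s['ee_rot'],env.hold_point_z,s['finger_gap'])
E
```

```text
top 467.41040416040755 0.03324404960975624 [[0.02677050129340017, -0.9993687926672117, 0.023352869275094754, -0.04000301750005877], [-0.9942146620389235, -0.029048851812227168, -0.10340875202428682, 0.5678029533234484], [0.10402185370069714, -0.020449460904162428, -0.9943647587788899, 1.0660802688228865], [0.0, 0.0, 0.0, 1.0]] [ 0.455 -0.002  1.12 ]
side 519.2842113479938 -0.10599861529639461 [[0.9873169007539779, -0.15874837122330182, -0.002071743108781257, -0.5502065830952522], [-0.10350955008612452, -0.633761390048358, -0.7665717667152511, 0.10956915491389818], [0.12037902859937066, 0.7570637061158869, -0.6421553039223067, 1.5170818558100105], [0.0, 0.0, 0.0, 1.0]] [ 0.372 -1.166  1.057]
[0.133 0.512 0.373] [[ 0.376  0.927 -0.003 -0.523]
 [ 0.891 -0.361  0.275 -0.036]
 [ 0.254 -0.106 -0.961  0.38 ]
 [ 0.     0.     0.     1.   ]]
0.15 [0.197 0.486 0.231] [ 0.191  0.982 -0.    -0.   ] 0.0187 1.0017109396290997
```

View pics/top0.png

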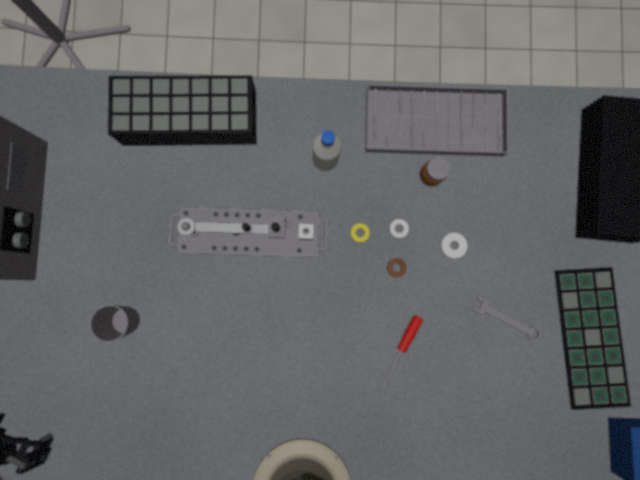

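View pics/side0.png

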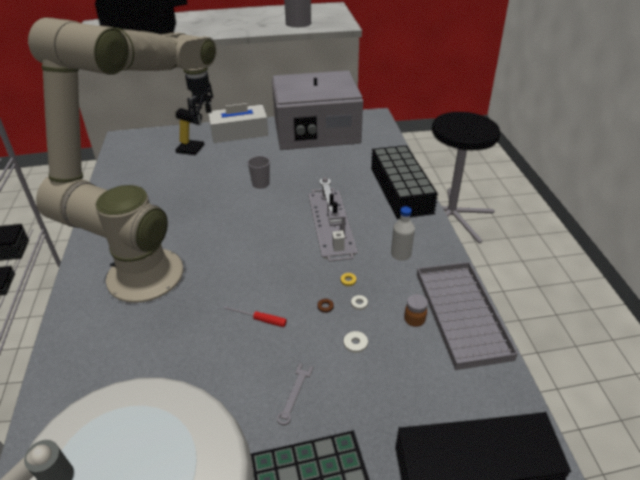

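Top view: the white rings are at (399,229), small, and (454,245), large. The look-alikes of the same shape are yellow at (360,233) and brown at (397,267), so they are not meant. On the rack, the hinge is at (186,227), the knob at (246,227), the pin grip at (276,227) and the socket at (306,231). Next I'll measure these and crop to confirm.

```bash
cat >> h.py <<'E'
def blobs(mask,lo=20,hi=20000):
    out=[]
    cs,_=cv2.findContours(mask.astype(np.uint8),cv2.RETR_EXTERNAL,cv2.CHAIN_APPROX_NONE)
    for c in cs:
        a=cv2.contourArea(c)
        if lo<a<hi:
            m=cv2.moments(c);out.append((m['m10']/m['m00'],m['m01']/m['m00'],a,c))
    return out
E
python3 - <<'E'
from h import *
np.set_printoptions(precision=4,suppress=True)
f=grab('top');im=f['frame'].astype(int);mn=im.min(2);mx=im.max(2)
print('px white',im[229,390],im[245,445],im[231,300],im[227,190],'grip',im[227,276],'knob',im[227,246],'bench',im[260,430],'plate',im[240,200])
for b in blobs((mn>165)&(mx-mn<30)):
    u,v=b[:2]
    if 150<u<560 and 150<v<350:
        (cx,cy),r=cv2.minEnclosingCircle(b[3]); P=onz(f,(u,v),.012)
        print('white',np.round([u,v,b[2]],1),P,'diam eq',2*np.sqrt(b[2]/np.pi)/f['mtx'][0,0]*1.1)
for uv,z in [((186,227),.1),((306,231),.07),((276,227),.14),((246,227),.126)]: print(uv,onz(f,uv,z))
t=f['frame'][190:290,160:500];cv2.imwrite('pics/c1.png',cv2.cvtColor(cv2.resize(t,None,fx=2.35,fy=2.35,interpolation=cv2.INTER_CUBIC),cv2.COLOR_RGB2BGR))
E
```

```text
px white [150 151 151] [176 175 175] [170 170 170] [127 126 129] grip [38 36 39] knob [38 36 38] bench [104 108 111] plate [117 114 120]
white [454. 245. 392.] [ 0.5658 -0.348   0.012 ] diam eq 0.05257658848409923
white [305.6 230.5 123. ] [0.5905 0.0075 0.012 ] diam eq 0.029451127441302988
white [398.8 228.1 190. ] [ 0.6028 -0.2156  0.012 ] diam eq 0.03660379966472618
(186, 227) [0.5795 0.2673 0.1   ]
(306, 231) [0.5822 0.0061 0.07  ]
(276, 227) [0.5803 0.069  0.14  ]
(246, 227) [0.5802 0.1338 0.126 ]
```

View pics/c1.png

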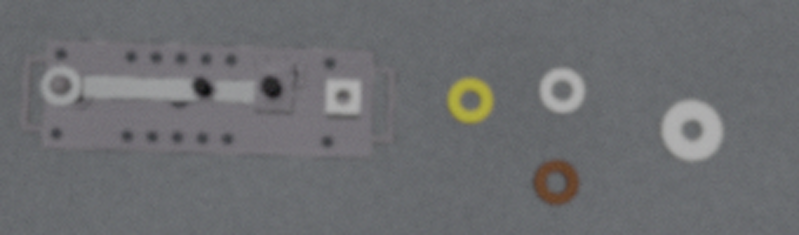

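Sizes work out to about 62 mm for the ring at (454,245) and about 46 mm for the one at (399,229). The crop confirms both are white, with the yellow and brown rings separate. I'll take a close look at the rack from the wrist next.

```bash
cat >> h.py <<'E'
def Q(yaw): # direction of tool x (camera side) in world; tool down; fingers close perpendicular
    x=np.array([np.cos(yaw),np.sin(yaw),0]);z=np.array([0,0,-1.]);y=np.cross(z,x)
    return R.from_matrix(np.c_[x,y,z]).as_quat()
E
python3 - <<'E'
from h import *
np.set_printoptions(precision=3,suppress=True)
for y in (np.pi/2,-np.pi/2,np.pi): print(y,[kinematics.ik(p,Q(y)) for p in ([.58,.07,.3],[.57,-.35,.0],[.58,.17,.02],[.45,.25,.12])])
env.reach([.58,.06,.30],Q(np.pi/2)) if kinematics.ik([.58,.06,.3],Q(np.pi/2)) is not None else print('no')
f=grab('wrist','w1.png');print(f['mtx'][0,0],f['k1'],monitor.sense()['clock'],monitor.sense()['joints'])
for p in ([.5805,.2673,.1],[.5822,.0061,.07],[.58,.069,.14],[.58,.1338,.126]): print(proj(f,p))
E
```

```text
1.5707963267948966 [array([-0.08 ,  0.413,  1.181, -0.   ,  1.548, -0.08 ]), array([-0.725,  0.862,  1.229, -0.   ,  1.05 , -0.725]), array([ 0.091,  0.715,  1.458, -0.   ,  0.968,  0.091]), array([ 0.279,  0.408,  1.675, -0.   ,  1.058,  0.279])]
-1.5707963267948966 [None, array([-0.725,  0.862,  1.229, -0.   ,  1.05 ,  2.416]), None, array([ 0.279,  0.408,  1.675, -0.   ,  1.058, -2.862])]
3.141592653589793 [array([-0.08 ,  0.413,  1.181, -0.   ,  1.548, -1.651]), array([-0.725,  0.862,  1.229, -0.   ,  1.05 , -2.296]), array([ 0.091,  0.715,  1.458, -0.   ,  0.968, -1.479]), array([ 0.279,  0.408,  1.675, -0.   ,  1.058, -1.292])]
369.67004646609837 -0.017142881294363088 2.325 [-0.096  0.41   1.185  0.     1.547 -0.098]
[320.351 -45.467]
[321.666 254.298]
[319.571 209.118]
[319.62 128.21]
```

View pics/w1.png

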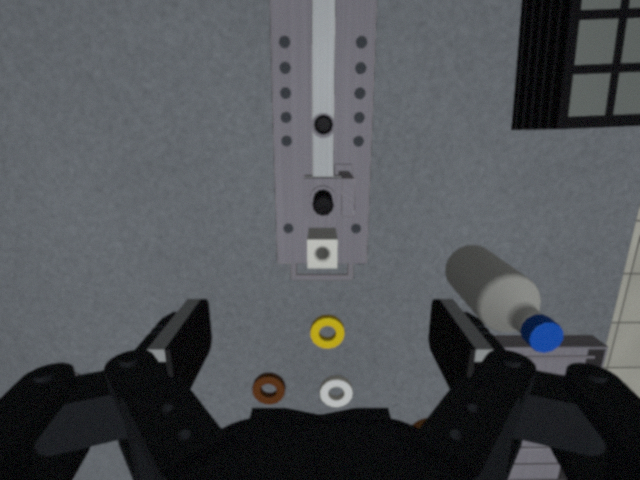

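Wrist view: knob top at about (322,124), pin grip top at about (322,199), socket hole at (322,253). The plate's hole rows run down both sides at columns ~286 and ~359, which gives the yaw. Now measuring these by mask.

Run:
```python
from h import *
np.set_printoptions(precision=4,suppress=True)
f=grab('wrist');im=f['frame'].astype(int);g=im.max(2)
L=[];Rr=[]
for b in blobs(g<88,25,600):
    u,v=b[:2]
    if 270<u<375 and 20<v<240:
        P=onz(f,(u,v),.018);print('dark',np.round(b[:3],1),P)
        (L if u<300 else Rr if u>340 else []).append(P[:2])
for n,p in (('L',L),('R',Rr)):
    p=np.array(p);k=np.polyfit(p[:,1],p[:,0],1);print(n,k,'x at y=.07,.17',np.polyval(k,[.07,.17]))
w=(im.min(2)>150)
for b in blobs(w,100,3000):
    print('white',np.round(b[:3],1),onz(f,b[:2],.07),onz(f,b[:2],.012),cv2.boundingRect(b[3]))
# socket hole
r=g[238:268,306:340];print(r.min(),onz(f,(322,253.5),.07))
for b in blobs((g[235:272,303:342]<110),10,300):print('hole',b[0]+303,b[1]+235,b[2],onz(f,(b[0]+303,b[1]+235),.07))
for b in blobs(g<45,60,2000):
    u,v=b[:2]
    if 300<u<345 and v<230:print('black',np.round(b[:3],1),cv2.boundingRect(b[3]))
```

```text
dark [321.9 232.8 226. ] [0.5827 0.0157 0.018 ]
dark [355.4 228.   50. ] [0.6224 0.0216 0.018 ]
dark [287.9 227.8  50. ] [0.5424 0.0219 0.018 ]
dark [322.5 202.2 416.5] [0.5833 0.0525 0.018 ]
dark [344.7 174.3  69. ] [0.6085 0.0847 0.018 ]
dark [358.  140.7  61. ] [0.6226 0.1218 0.018 ]
dark [286.  140.4  63. ] [0.5426 0.122  0.018 ]
dark [323.  124.2 271.5] [0.5836 0.1392 0.018 ]
dark [358.7 117.   67.5] [0.6227 0.1469 0.018 ]
dark [285.6 116.9  70. ] [0.5427 0.1469 0.018 ]
dark [359.6  92.8  73.5] [0.6229 0.1718 0.018 ]
dark [285.1  92.7  73. ] [0.5428 0.1717 0.018 ]
dark [360.2  67.7  79. ] [0.6228 0.1966 0.018 ]
dark [284.6  67.4  81.5] [0.5429 0.1969 0.018 ]
dark [361.   41.6  88. ] [0.6229 0.2218 0.018 ]
dark [284.   41.4  87. ] [0.5429 0.2219 0.018 ]
L [0.0024 0.5424] x at y=.07,.17 [0.5425 0.5428]
R [0.0292 0.6167] x at y=.07,.17 [0.6187 0.6216]
white [335.8 393.  639.5] [ 0.5995 -0.1687  0.07  ] [ 0.6025 -0.2152  0.012 ] (320, 380, 32, 27)
white [321.7 253.4 788.5] [0.5823 0.0071 0.07  ] [ 0.5826 -0.012   0.012 ] (307, 240, 31, 28)
white [322.7 155.9 596. ] [0.583  0.1082 0.07  ] [0.5834 0.1048 0.012 ] (313, 136, 19, 40)
white [ 323.2   58.4 1991.5] [0.5832 0.1964 0.07  ] [0.5837 0.2067 0.012 ] (313, 0, 21, 116)
68 [0.5826 0.007  0.07  ]
hole 304.25757575757575 269.0151515151515 11.0 [ 0.5636 -0.0106  0.07  ]
hole 340.09722222222223 267.2916666666667 12.0 [ 0.602  -0.0086  0.07  ]
hole 322.0 253.0 98.0 [0.5826 0.0075 0.07  ]
hole 321.91806331471133 236.49348230912477 89.5 [0.5824 0.0257 0.07  ]
black [322.6 202.2 329. ] (313, 191, 20, 24)
black [322.9 124.2 201. ] (315, 116, 17, 17)
```

```bash
cat >> h.py <<'E'
QP=Q(np.pi/2-.0025)
POST=np.array([.5828,.172]);FORK=np.array([.5826,.0722]);SOCK=np.array([.5824,.0073]);HINGE=np.array([.583,.272])
def st(tag=''):
    s=monitor.sense();print(tag,'t%.1f'%s['clock'],'pos',np.round(s['position'],4),'F',np.round(s['contact_force'],1),'gap%.3f'%s['finger_gap'],'gf%.0f'%s['gripper_force']);return s
def pos(): return np.array(monitor.sense()['position'])
E
python3 - <<'E'
from h import *
np.set_printoptions(precision=4,suppress=True)
env.reach([*FORK,.20],QP)
f=grab('wrist','w2.png');im=f['frame'].max(2)
for b in blobs(im<45,60,3000):
    u,v=b[:2]
    if 280<u<360 and v<300:print('black',np.round(b[:3],1),cv2.boundingRect(b[3]))
print(proj(f,[*FORK,.14]),proj(f,[*FORK,.104]))
env.movel([*FORK,.108],.15,guard=15);st('down')
env.close_gripper(60);st('grip')
E
```

```text
black [318.2 249.1 861. ] (305, 229, 28, 41)
black [318.  140.7 460. ] (306, 128, 25, 26)
[318.1192 256.6872] [318.2853 239.5009]
down t3.7 pos [0.5834 0.0721 0.1095] F [0.2 0.6 0.7] gap1.000 gf0
grip t4.3 pos [0.5827 0.0722 0.1083] F [-1.9  0.8  3.2] gap0.192 gf59
```

View pics/w2.png

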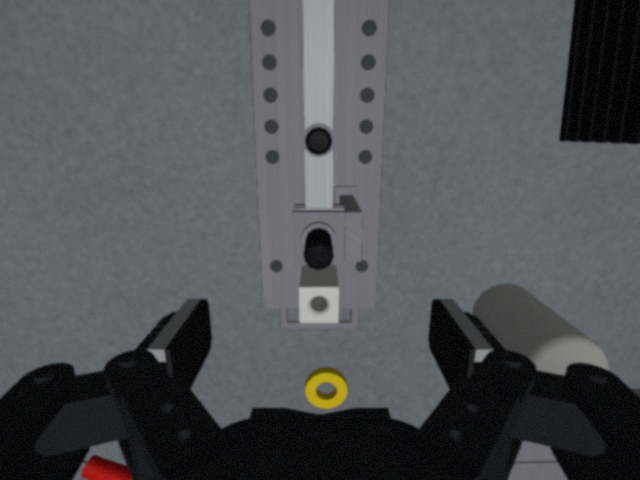

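The grip top is at (318,257), as predicted, and the gripper has closed on it. Now to draw the pin and park it.

Run:
```python
from h import *
z0=.108
d=SOCK-FORK
print(env.movel([*FORK,z0+.07],.15,guard=25));st('up')
env.movel([*SOCK,z0+.07],.15);st('over')
f=grab('wrist','w3.png')
print(env.movel([*SOCK,z0-.028-.001],.06,guard=12));st('down')
```

```text
False
up t4.9 pos [0.5821 0.0722 0.1769] F [ 0.7 -0.2 -2. ] gap0.194 gf58
over t5.5 pos [0.5822 0.0077 0.1775] F [ 0.7 -1.1 -0.5] gap0.193 gf58
True
down t7.1 pos [0.5824 0.0073 0.0803] F [-1.7  0.5  4.9] gap0.189 gf59
```

View pics/w3.png

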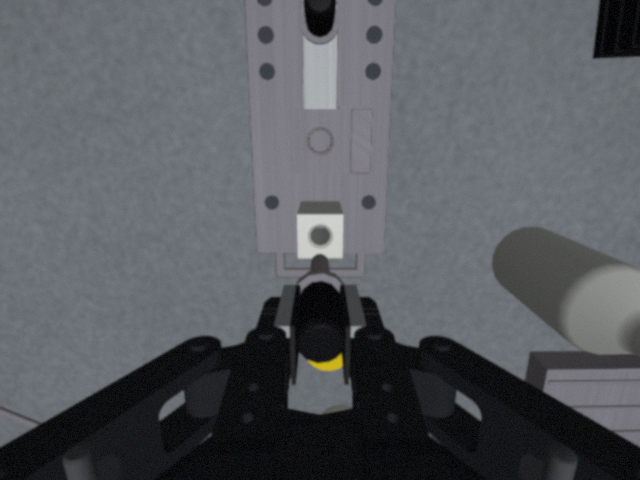

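The pin went fully down: TCP z is 0.0803, and 0.0803 was expected. Next is the bar.

```bash
cat >> h.py <<'E'
def knob(a,r=.135): return HINGE+r*np.array([-np.sin(a),-np.cos(a)])
def swing(a0,a1,z,n=11):
    for a in np.linspace(a0,a1,n+1)[1:]:
        env.movel([*knob(a),z],.12,frame=Q(np.pi/2-.0025-a))
E
python3 - <<'E'
from h import *
env.release();st('rel')
env.movel([*SOCK,.17],.25)
k=knob(0);print(k)
env.movel([*k,.17],.25)
env.movel([*k,.098],.15,guard=15);st('knob')
env.close_gripper(40);st('grip')
swing(0,np.radians(85),.098);st('swung')
env.release();env.movel([*pos()[:2],.2],.25)
p=pos()
env.reach([.50,.16,.34],QP)
f=grab('wrist','w4.png');st();print(proj(f,[*POST,.07]),proj(f,[*SOCK,.112]))
E
```

```text
rel t7.8 pos [0.5817 0.0074 0.0792] F [ 0.4  0.4 -0.2] gap0.997 gf0
[0.583 0.137]
knob t9.6 pos [0.5836 0.1364 0.0989] F [ 0.4  0.7 -0.3] gap0.998 gf0
grip t10.2 pos [0.5824 0.1371 0.0983] F [-5.2 -0.6  4.8] gap0.173 gf39
swung t13.6 pos [0.4471 0.2611 0.0982] F [-13.9  -1.2  13.6] gap0.173 gf41
 t16.3 pos [0.4999 0.1602 0.3394] F [-0.9 -0.4 -0.2] gap0.998 gf0
[394.16760331 186.02253656] [393.33849821 337.17465443]
```

View pics/w4.png

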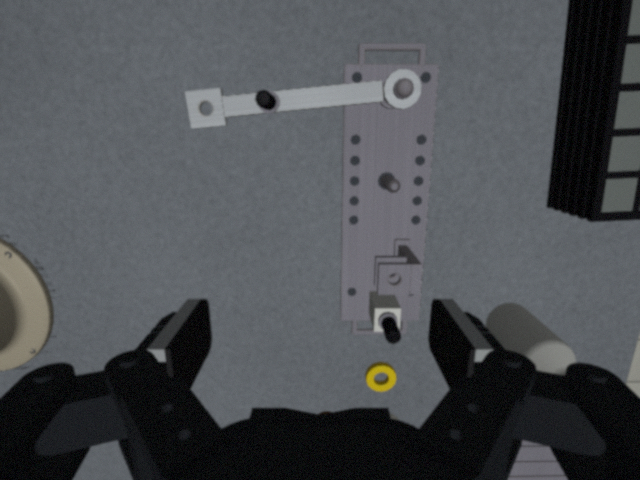

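The bar is open at about 85°, the pin is upright in the socket at (388,325), and the post tip is at (394,184) against a predicted (394,186). Next is the wide ring.

```bash
cat >> h.py <<'E'
def find_ring(xy,h=.2,diam=None,zt=.012):
    env.reach([*xy,h],QP)
    f=grab('wrist');im=f['frame'].astype(int);best=None
    for b in blobs((im.min(2)>140)&(im.max(2)-im.min(2)<35),300,20000):
        P=onz(f,b[:2],zt-.004);(c,r)=cv2.minEnclosingCircle(b[3])
        d=np.linalg.norm(onz(f,(c[0]+r,c[1]),zt)-onz(f,(c[0]-r,c[1]),zt))
        e=np.linalg.norm(P[:2]-xy)
        print('  blob',np.round(b[:3],1),np.round(P,4),'diam %.4f'%d)
        if e<.07 and abs(d-diam)<.009 and (best is None or e<best[0]): best=(e,P[:2])
    return best[1] if best else None
E
python3 - <<'E'
from h import *
env.reach([.55,-.1,.30],QP)
f=grab('top');im=f['frame'].astype(int)
for b in blobs((im.min(2)>135)&(im.max(2)-im.min(2)<30),100,1500):
    if 330<b[0]<560 and 190<b[1]<400: print(np.round(b[:3],1),onz(f,b[:2],.009))
P=find_ring(np.array([.566,-.348]),.2,.062);print(P)
st()
if P is not None:
    env.movel([*P,.06],.25);env.movel([*P,-.002],.08,guard=10);st('down')
    env.close_gripper(50);st('grip')
    env.movel([*P,.13],.2);f=grab('wrist','w5.png');st('lift')
E
```

```text
[454.4 245.2 474. ] [ 0.56585658 -0.3498949   0.009     ]
  blob [ 318.5  211.6 3316. ] [ 0.5662 -0.3478  0.008 ] diam 0.0608
  blob [ 362.8   53.5 2448. ] [ 0.6033 -0.2143  0.008 ] diam 0.0485
[ 0.56615714 -0.34780797]
 t18.5 pos [ 0.5668 -0.3465  0.2014] F [ 0.3  0.3 -0.1] gap1.000 gf0
down t20.2 pos [ 0.5665 -0.348  -0.0015] F [-0.6 -0.8 -0. ] gap1.003 gf0
grip t20.5 pos [ 0.5664 -0.3481 -0.0006] F [-2.6  1.3  7.5] gap0.696 gf52
lift t21.4 pos [ 0.5655 -0.3473  0.128 ] F [-0.5 -0.2 -1.6] gap0.695 gf54
```

View pics/w5.png

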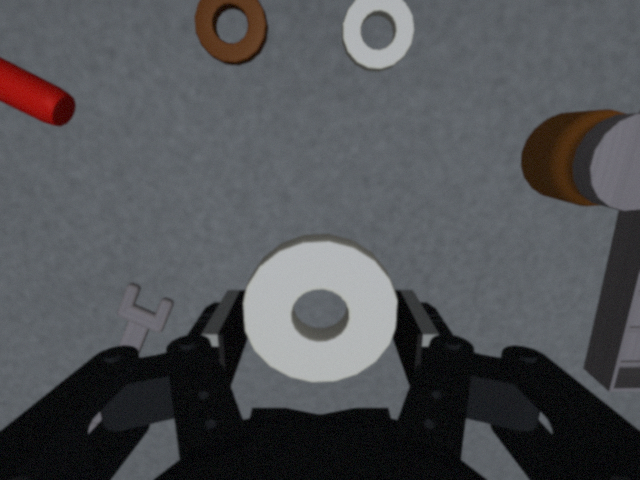

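The ring is held level and centred between the pads, at about (320,308). I'll correct for its offset in the grip and thread it.

```bash
cat >> h.py <<'E'
def held_offset(thick_top):
    s=monitor.sense();f=grab('wrist');im=f['frame'].astype(int);p=np.array(s['position'])
    bs=[b for b in blobs((im.min(2)>150)&(im.max(2)-im.min(2)<35),1500,40000) if 250<b[0]<390 and b[1]>230]
    b=max(bs,key=lambda b:b[2]);c,_=cv2.minEnclosingCircle(b[3])
    P=onz(f,b[:2],p[2]+thick_top);print('  held',np.round(b[:3],1),np.round(P-p,4));return (P-p)[:2]
def thread(zend,off):
    t=POST-off
    env.movel([*t,.10],.25);st('above')
    for dx,dy in [(0,0),(.002,0),(-.002,0),(0,.002),(0,-.002),(.003,.003),(-.003,.003),(.003,-.003),(-.003,-.003)]:
        env.movel([t[0]+dx,t[1]+dy,.083],.15)
        hit=env.movel([t[0]+dx,t[1]+dy,zend],.06,guard=8);s=st('down %s %s'%(hit,(dx,dy)))
        if s['position'][2]<zend+.012: return True
    return False
E
python3 - <<'E'
from h import *
off=held_offset(.0126);off[0]=0
env.movel([*POST-off,.16],.3)
st()
print(thread(.018,off))
E
```

```text
held [  319.7   311.3 16653. ] [0.0004 0.0026 0.0126]
 t23.3 pos [0.5829 0.1684 0.16  ] F [-0.3 -1.1 -1.8] gap0.702 gf54
above t23.7 pos [0.583  0.1689 0.1004] F [-0.1  0.1 -0. ] gap0.697 gf54
down False (0, 0) t25.2 pos [0.5831 0.1694 0.0184] F [-0.3  0.4 -1.3] gap0.697 gf54
True
```

Run:
```python
from h import *
env.release();st('rel')
env.movel([*pos()[:2],.16],.2)
env.movel([.6033,-.2143,.2],.35)
P=find_ring(np.array([.6033,-.2143]),.2,.046);print(P)
if P is not None:
    env.movel([*P,.06],.25);env.movel([*P,0.0],.08,guard=10);st('down')
    env.close_gripper(50);g=st('grip')
    env.movel([*P,.13],.2);st('lift')
    off=held_offset(.012-g['position'][2]);off[0]=0
    env.movel([*POST-off,.16],.3)
    f=grab('wrist','w6.png')
    print(thread(.0302+g['position'][2],off))
```

```text
rel t25.6 pos [0.5829 0.1694 0.0182] F [-0.3  0.2 -0. ] gap0.998 gf0
  blob [ 318.8  213.3 1795. ] [ 0.6029 -0.2157  0.008 ] diam 0.0447
[ 0.6028977  -0.21569521]
down t29.6 pos [ 6.032e-01 -2.159e-01  5.000e-04] F [-0.8  0.2 -0.5] gap1.000 gf0
grip t30.1 pos [ 0.6033 -0.2159  0.0008] F [-1.   0.8  6. ] gap0.504 gf51
lift t30.9 pos [ 0.6023 -0.2153  0.1285] F [ 0.2  0.2 -0.8] gap0.505 gf51
  held [ 319.7  311.3 8903.5] [0.0004 0.0019 0.0112]
above t32.8 pos [0.583  0.1695 0.1003] F [0.4 0.3 0.3] gap0.506 gf51
down True (0, 0) t33.9 pos [0.5823 0.1701 0.0308] F [-1.2 -0.7  5.4] gap0.507 gf51
True
```

View pics/w6.png

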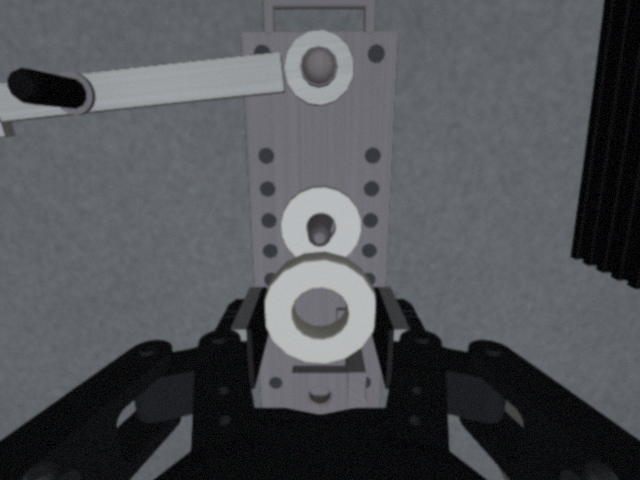

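The 62 ring lies flat on the post at (320,226). The 46 ring has gone down to its expected height. Releasing it, checking, then closing the bar.

```bash
python3 - <<'E'
from h import *
env.release();env.movel([*pos()[:2],.2],.2)
env.movel([.583,.10,.25],.3)
f=grab('wrist','w7.png');print(proj(f,[*POST,.07]),proj(f,[*POST,.042]))
a=np.radians(85);k=knob(a)
env.reach([*k,.2],Q(np.pi/2-.0025-a))
env.movel([*k,.098],.15,guard=15);st('knob')
env.close_gripper(40);st('grip')
swing(a,-.004,.098);st('shut')
env.release();env.movel([*pos()[:2],.2],.25)
env.reach([*FORK,.25],QP)
f=grab('wrist','w8.png');st();print(proj(f,[*FORK,.098]),proj(f,[*knob(0),.126]),proj(f,[*SOCK,.112]))
E
python3 -c "
import cv2,numpy as np
a=cv2.imread('pics/w7.png')[100:420,200:440];b=cv2.imread('pics/w8.png')[60:380,200:440]
cv2.imwrite('pics/c78.png',cv2.resize(np.hstack([a,b]),None,fx=1.66,fy=1.66))"
```

```text
[319.74890056 128.46226053] [319.89375528 128.80661746]
knob t38.3 pos [0.4491 0.2603 0.0988] F [-0.7 -0.3 -0.2] gap0.998 gf0
grip t39.0 pos [0.4486 0.2603 0.0982] F [-1.4 -0.4  3.3] gap0.169 gf39
shut t42.3 pos [0.5824 0.1384 0.0982] F [-3.   1.6  8.6] gap0.170 gf41
 t44.0 pos [0.5821 0.0724 0.2484] F [0.4 0.2 1.3] gap1.001 gf0
[319.94972304 220.52901152] [320.03910726 138.75494621] [320.045417   300.88817651]
```

View pics/c78.png

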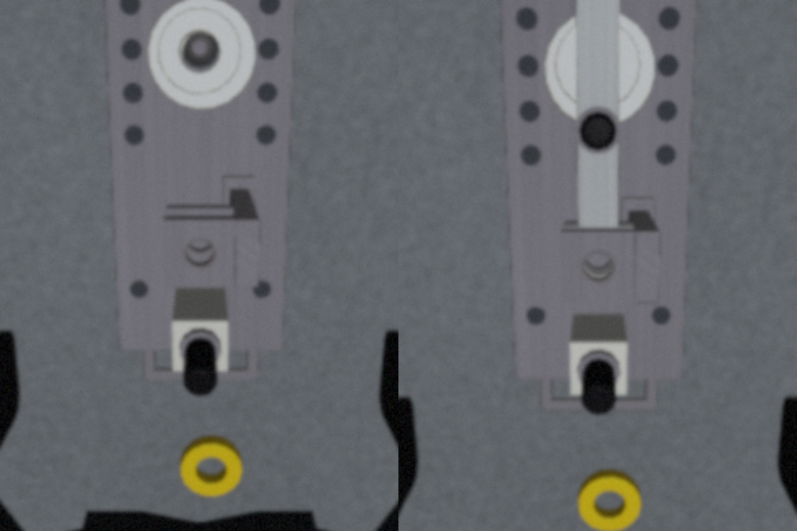

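Both rings are stacked and concentric, with the 46 on the 62. The bar is shut over the post, with the knob and fork hole in one column. Now the pin goes back.

Run:
```python
from h import *
env.movel([*SOCK,.17],.25);env.movel([*SOCK,.080],.15,guard=15);st('at pin')
env.close_gripper(60);g=st('grip')['position']
env.movel([*SOCK,g[2]+.098],.12,guard=25);st('up')
env.movel([*FORK,g[2]+.098],.15)
zs=g[2]+.028
for dx,dy in [(0,0),(.0015,0),(-.0015,0),(0,.0015),(0,-.0015)]:
    env.movel([FORK[0]+dx,FORK[1]+dy,zs+.06],.1)
    hit=env.movel([FORK[0]+dx,FORK[1]+dy,zs-.002],.05,guard=15);s=st('down %s target %.4f'%(hit,zs))
    if s['position'][2]<zs+.003: break
```

```text
at pin t45.3 pos [0.5831 0.0075 0.0813] F [-1.7  0.7  0.7] gap1.000 gf0
grip t45.9 pos [0.5825 0.0073 0.0803] F [-1.5 -0.1  4.3] gap0.193 gf59
up t46.9 pos [0.582  0.0073 0.1774] F [-0.1 -0.8 -1.1] gap0.192 gf58
down True target 0.1083 t48.9 pos [0.5825 0.0722 0.1084] F [-1.1 -0.4  4.4] gap0.192 gf59
```

Seated at its original height (0.1084 against 0.1083). I'll release, withdraw and check.

Run:
```python
from h import *
env.release();env.movel([*FORK,.2],.2)
env.movel([.5828,.05,.27],.3);env.hold(.5)
f=grab('wrist','w9.png');s=grab('side','s9.png');st();print(proj(f,[*FORK,.14]))
a=f['frame'][0:400,200:440];c=cv2.resize(s['frame'][160:280,280:430],(500,400),interpolation=cv2.INTER_CUBIC)
cv2.imwrite('pics/c9.png',cv2.cvtColor(np.hstack([a,c]),cv2.COLOR_RGB2BGR))
```

```text
t51.1 pos [0.5828 0.05   0.2699] F [-0.  -0.6 -0.7] gap0.998 gf0
[319.47075713 198.67760919]
```

View pics/c9.png

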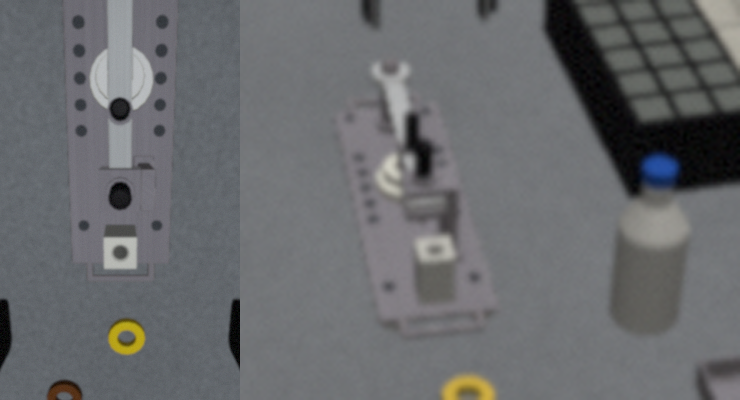

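The pin is upright in the fork with its top at (320,198), as predicted. The bar is shut over the two rings, the socket is empty and the look-alikes haven't moved.

```bash
python3 -c "
from h import *
print(job.hand_in())"
```

```text
the job is handed in; nothing more can be done
None
```

The job is handed in at about 51 s on the robot clock: the two white rings on the bench (62 mm, then 46 mm on top) are home on the post, the bar is shut over them, and the pin is back through the fork down to its collar.

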